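# Switch on the bag sealer at its guarded bench switch

### The arm

A 6-joint arm with a two-finger parallel gripper is mounted at the origin on a cart in front of the work surface, level with it; the furniture and walls round the work are solid. World frame = base frame: x ahead of the robot, y to its left, z up, the work surface at z = 0. Lengths are in m, angles in rad, forces in N, time in s.
With the tool pointing down it reaches from about 0.275 to 0.875 m from the base axis. Payload 12.5 kg.
Tool frame: the origin (TCP) lies between the finger pads; the fingertips stand nose_length ahead of it and the grasp point (between the pads) lies 6 mm ahead of it (nose_length is the distance from the TCP to the fingertips, in m); z points along the fingers, y is the line along which they close (so a half turn about z gives the same grasp; the last joint's range is limited). The gripper opens to 85 mm and grips with 20 to 120 N. Pads are 22 mm wide; open, the fingers measure 114 mm over their backs; the gripper's body (76 mm by 85 mm) begins 54 mm behind the grasp point. The pads swing forward as they close: fully open they stand 13 mm farther back than shut.
Start: joints at [-1.382, 0.351, 1.652, -0, 1.139, -0.085], TCP at [0.149, -0.529, 0.256] pointing down, gripper open.
Joint ranges: [-2.75, 2.75], [-0.79, 2.1], [0.01, 2.65], [-1.57, 4.71], [0.07, 3.14], [-2.87, 2.87]. Speed limits (rad/s): [2.22, 2.22, 2.79, 3.14, 3.14, 3.14].

### API

Orientations are given as [roll, pitch, yaw] about the fixed x, y, z axes, in that order (R = Rz(yaw) Ry(pitch) Rx(roll)).
In Python, from station import read_state, capture, calibration, hand_in, spot_in, nose_length gives the robot as it stands.
- The arm moves only by the shell command python3 -m pendant 'ROWS' [FORCE]. ROWS is JSON, a list that holds one entry, the list of rows, each a list of 7 numbers: the shift along the tool's x, y, z in cm, then the turn, a rotation vector about the tool's x, y, z in degrees, then the finger opening in cm, from 0 to 8.54. A call has 1 to 12 rows; each row shifts and turns the commanded pose from where the row before left it, along the tool's axes as they then stand; what a row does not reach is not made up. A row lasts 1/8 s, in which the tool goes at most 62.5 mm and 10.7 degrees, less where a joint would pass 70% of its speed; a pose out of reach is approached as far as the arm can. A call is refused whole if a number of a shift passes 6.25 or a number of a turn 10.7, either way. A call with a gripper value outside its range is refused whole. The fingers move at their own pace and stop on an object; FORCE is the grip in N (left out, the last holds). Time passes only in rows, so rows that do not move let the fingers close. It gives the time, the measured TCP pose, the force, the opening and the grip force at its end, in the units of the state.
- read_state(): the state, without advancing time (a new reading comes with each control period).
- capture(name): name is "scene" or "top" or "wrist"; returns (picture, depth): 420x560x3 uint8, red, green, blue; 420x560 float32, m along the optical axis (not along the pixel's ray), 0 where there is no reading.
- calibration(name): a dict with "mtx" (3x3 intrinsics, pixels), "R" (3x3) and "t" (3): a world point X has camera coordinates R X + t. Camera axes: x right, y down, z forward; pixel columns grow to the right and rows downward; lengths in m; the calibration is good to about 2 mm. A picture is of the moment at which its call begins: read the wrist's pose just before it. calibration takes no time and is no camera call; for the wrist camera it gives the pose at the moment of the call.
- hand_in(): hands the job in; it is judged then, once.
Trained networks look in the newest picture that a camera, given by its name, has taken for a name from the list of things; names that differ only in an ending like _2 or _b are one class to them, and where a whole thing is asked for, a point or a joint stands for the part that bears it (a point fixed in the world has none). Each returns a list of dicts, best first, with "score" (0 to 1); they miss things now and then, are a little off and sometimes report something else, mostly with a low value. They report only what shows in the picture. A call takes as long as a camera call.
- spot_in(camera, name): "extent" ([left, top, right, bottom] as shares, 0 to 1, of the picture: columns of its width, rows of its height, round what is visible of it).
The state is a dict: "time_s": time; "joint_positions": joint angles; "qd": joint speeds; "tau": joint torques, N m; "tool_pos": TCP position; "tcp_rot": TCP orientation; "wrist_force": force on the tool from outside, world axes, zero at the start; "torque": the same for the moment, N m; "finger_gap": finger opening in m; "grip_force": force on a finger pad.
Only numpy, scipy, OpenCV 4.12 (cv2) and the standard library are available. Lean on these libraries where they do the work, as an engineer would, in place of code of your own. Each camera call takes 0.05 s, during which the arm holds its last target. There are 200 camera calls.

### The job

Two grey switch boxes with hinged guards stand on the table; the narrow one feeds the bag sealer. Lift the narrow box's guard well open until it stands up, flip the toggle beneath it fully over towards the guard's hinge, then lower the guard fully shut again. Leave the wide box's guard shut.

Things in the scene. Friction and masses are not known exactly. Their poses are not given: they have to be found in the camera images.
- switch_box: narrow bench switch box, fixed to the table: grey, 120 (its x) by 90 (y) by 50 mm high, under a grey hood guard. Origin: centre of underside. Its x points from the guard's bar (robot side) to the guard's hinge (far side), z up, turned up to 15 degrees from the robot's x. Hinge line along y through (52, 0, 60) mm. Shut hood: x -48 to 56, 68 mm wide, top at z 98 mm; it covers the toggle all round
- guard_bar (a point): centre of the narrow guard's lift bar: round steel, 12 mm thick, 68 mm long along box y, at box (-70, 0, 122) mm when shut. Two 8 mm legs at its ends, 50 mm clear between, run at 45 degrees to the hood's front top edge; otherwise free around: fingertips may stand 20 mm below its centre at any guard angle. Can be pinched from above across its thickness; it turns in the pinch
- guard (a joint): hinge of the narrow guard, rad: 0 shut (starts 0 to 0.1), grows as the bar swings up and over the hinge; 1.5 stands up, stop at 1.9. Friction hinge (0.16 N m, about 2 N at the bar): stays where it is left. At angle a the bar is at box x = 52 - 122 cos a + 62 sin a, z = 60 + 122 sin a + 62 cos a (mm)
- toggle (a joint): steel bat toggle, 39 mm long, 7 to 12 mm thick, pivot at box (-14, 0, 52) mm, on the 50 mm high deck in a collar 20 mm wide, 7 mm high. Rad: 0 off, leaning 26 degrees to the bar's side (box -x; starts 0 to 0.08); 0.9 on, leaning 26 degrees to the hinge (box +x); firm stops. Swings in the box's x-z plane, under 1 N at the tip, stays where it is left
- wide_guard (a joint): hinge of the guard on the other switch box, rad, 0 shut. That box looks alike but is 160 mm wide (y), its guard 138 mm wide over two toggles; not to be operated. The boxes stand either side of the bag sealer, either way round

How it is judged:
On the way, in this order (a step that is already met when the one before it is completed fails the run):
1. the narrow box's guard is lifted well open with its toggle still off (value of joint guard above 1.2 rad and value of joint toggle below 0.25 rad), for 0.2 s.
2. the toggle is flipped over towards the hinge while the guard is open (value of joint toggle above 0.72 rad and value of joint guard above 0.9 rad), for 0.2 s.
At the end, for the whole second after the job is handed in: the narrow box's guard is shut (within 0.18 rad, 10 degrees), its toggle is over towards the hinge (above 0.72 of 0.9 rad), and the wide box's guard is shut as before (within 0.18 rad) (value of joint each of guard, wide_guard below 0.18 rad and value of joint toggle above 0.72 rad); the robot touches nothing.
It fails at once if the wide box's guard is lifted (value of joint wide_guard above 0.3 rad).
It also fails if it takes over 61 s, if anything falls off the work surface, if the arm or the gripper's body presses on something with over 40 N, if the wrist force passes 120 N, or if a joint passes its speed limit or range.

## Working session

There is one attempt and no reset: what is moved stays moved. The work goes in short steps, Python scripts to look and compute and a shell command to move; the robot and the scene stay as the last step left them, time stands still between calls to the robot, and variables do not carry over. Pictures are saved under pics/ and viewed, at most 10 in all, crops included, and the job is handed in when it is done.

```bash
mkdir -p pics; python3 - <<'E'
from station import *
import cv2,numpy as np
print(read_state()); print(nose_length)
for n in("top","scene"):
    p,d=capture(n); cv2.imwrite(f"pics/{n}0.png",p[:,:,::-1]); np.savez(f"{n}0.npz",p=p,d=d,**calibration(n))
    for k in("switch_box","guard_bar"):print(n,k,spot_in(n,k))
E
```

```text
{'time_s': 0.0, 'joint_positions': array([-1.38161964e+00,  3.51254171e-01,  1.65244169e+00,  1.60140403e-07,
        1.13906882e+00, -8.46114587e-02]), 'qd': array([-0.00055065,  0.00113734, -0.00079217,  0.00029138, -0.0002036 ,
        0.0018217 ]), 'tau': array([ 1.18682630e-03, -5.06096399e+01, -2.91405201e+01, -8.05119896e-06,
        4.44749108e-03, -4.82171401e-05]), 'tool_pos': array([ 0.14867077, -0.52921128,  0.25574189]), 'tcp_rot': array([-3.14042483e+00, -9.91932447e-05,  2.73788018e-01]), 'wrist_force': array([-0.59722543,  0.72471307, -0.16326404]), 'torque': array([-0.02792476, -0.02469088,  0.02038804]), 'grip_force': 0.0, 'finger_gap': 0.08532792759874765}
0.025
top switch_box [{'extent': [0.3286, 0.4664, 0.4118, 0.6248], 'score': 0.84}, {'extent': [0.3211, 0.479, 0.3927, 0.614], 'score': 0.54}]
top guard_bar [{'extent': [0.3159, 0.4781, 0.3905, 0.6179], 'score': 0.79}]
scene switch_box [{'extent': [0.3264, 0.6493, 0.4629, 0.8705], 'score': 0.88}]
scene guard_bar [{'extent': [0.3202, 0.645, 0.4609, 0.8133], 'score': 0.96}]
```

View pics/top0.png

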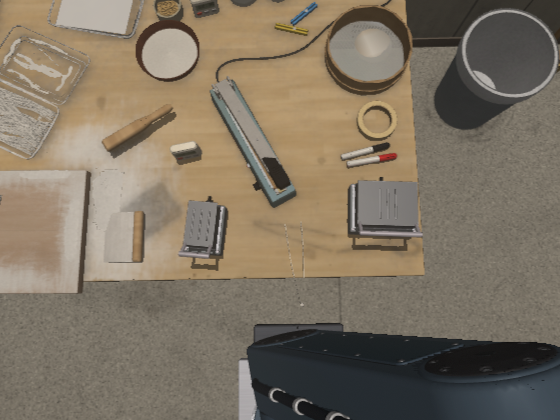

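View pics/scene0.png

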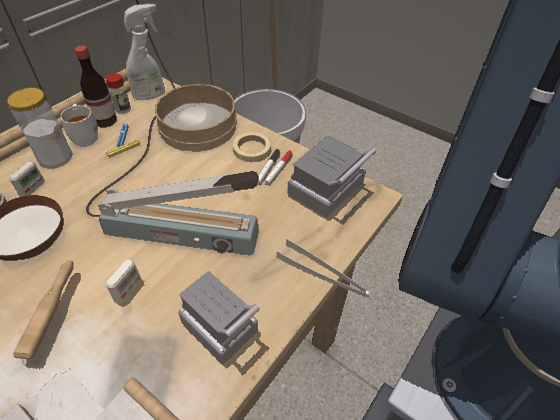

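The narrow box is at about (204, 230) in the top view with its bar at (200, 254). The wide box is at (385, 212). Next I localise the narrow one from depth.

```bash
python3 - <<'E'
import numpy as np,cv2
for n,(c0,c1,r0,r1) in {"top":(172,235,190,275),"scene":(170,265,262,362)}.items():
    f=np.load(n+"0.npz");d=f['d'];v,u=np.mgrid[r0:r1,c0:c1];z=d[r0:r1,c0:c1]
    C=np.linalg.inv(f['mtx'])@np.stack([u*z,v*z,z]).reshape(3,-1)
    X=(f['R'].T@(C-f['t'][:,None])).T[z.ravel()>0]
    print(n,len(X))
    for lo,hi in((.085,.104),(.110,.14)):
        s=X[(X[:,2]>lo)&(X[:,2]<hi)]
        if len(s)>5:
            r=cv2.minAreaRect(s[:,:2].astype(np.float32)*1000); print(lo,len(s),s.mean(0).round(4),np.median(s,0).round(4),r,"zmax",s[:,2].max())
            w,V=np.linalg.eigh(np.cov(s[:,:2].T));print(" axes",np.degrees(np.arctan2(V[1],V[0])))
    h=X[:,2];print(np.histogram(h,bins=np.arange(-.01,.16,.01)))
E
```

```text
top 5340
0.085 1367 [0.4635 0.2323 0.0983] [0.4632 0.232  0.0984] ((463.0078125, 233.48936462402344), (69.09064483642578, 106.88717651367188), 84.21306610107422) zmax 0.10377856094579387
 axes [-95.89749348 174.10250652]
0.11 203 [0.3929 0.2404 0.1261] [0.3921 0.2404 0.1278] ((397.1023864746094, 239.98812866210938), (67.59236145019531, 23.48280906677246), 83.96527099609375) zmax 0.1329253684501442
 axes [173.16675218  83.16675218]
(array([1661, 1424,   32,   51,   43,  251,  176,   38,   43,   44, 1061,
        313,   26,  138,   39,    0]), array([-0.01,  0.  ,  0.01,  0.02,  0.03,  0.04,  0.05,  0.06,  0.07,
        0.08,  0.09,  0.1 ,  0.11,  0.12,  0.13,  0.14,  0.15]))
scene 9470
0.085 2311 [0.4622 0.239  0.0988] [0.4614 0.2393 0.0993] ((465.3021240234375, 236.1871337890625), (68.79783630371094, 105.17476654052734), 83.93880462646484) zmax 0.10389240330533393
 axes [-95.75893274 174.24106726]
0.11 363 [0.3926 0.2456 0.1273] [0.3914 0.2467 0.1287] ((398.26507568359375, 243.46327209472656), (67.69196319580078, 24.317951202392578), 84.54865264892578) zmax 0.13398266271562398
 axes [173.44113919  83.44113919]
(array([1752, 3320,  149,  158,  171,  486,  499,  100,   96,  110, 1549,
        717,   31,  241,   91,    0]), array([-0.01,  0.  ,  0.01,  0.02,  0.03,  0.04,  0.05,  0.06,  0.07,
        0.08,  0.09,  0.1 ,  0.11,  0.12,  0.13,  0.14,  0.15]))
```

```bash
cat >h.py <<'E'
import numpy as np
from scipy.spatial.transform import Rotation as R
O=np.array([.460,.2354,0]);YAW=np.radians(-6)
def box(x,y,z): return O+R.from_euler('z',YAW).apply([x/1e3,y/1e3,z/1e3])
def bar(a): return box(52-122*np.cos(a)+62*np.sin(a),0,60+122*np.sin(a)+62*np.cos(a))
def legs(p0,rot,pts,vmax=6.0):
    """print, per leg, tool-frame total shift, rows needed and shift per row (cm)"""
    for p in pts:
        s=R.from_euler('xyz',rot).inv().apply(np.array(p)-p0)*100
        n=max(1,int(np.ceil(np.abs(s).max()/vmax)));print(n,"rows of",(s/n).round(2),"->",np.round(p,4));p0=np.array(p)
E
python3 - <<'E'
from h import *;from station import *
s=read_state();legs(s['tool_pos'],s['tcp_rot'],[(.38,-.15,.26),(.391,.242,.22)])
E
```

```text
6 rows of [ 5.42 -5.05 -0.06] -> [ 0.38 -0.15  0.26]
7 rows of [ 1.67 -5.35  0.57] -> [0.391 0.242 0.22 ]
```

```bash
python3 -m pendant '[[[4.07,-3.79,-0.05,0,0,0,8.5],[4.07,-3.79,-0.05,0,0,0,8.5],[4.07,-3.79,-0.05,0,0,0,8.5],[4.07,-3.79,-0.05,0,0,0,8.5],[4.07,-3.79,-0.05,0,0,0,8.5],[4.07,-3.79,-0.05,0,0,0,8.5],[4.07,-3.79,-0.05,0,0,0,8.5],[4.07,-3.79,-0.05,0,0,0,8.5]]]'
python3 -m pendant '[[[1.67,-5.35,0.5,0,0,0,4],[1.67,-5.35,0.5,0,0,0,4],[1.67,-5.35,0.5,0,0,0,4],[1.67,-5.35,0.5,0,0,0,4],[1.67,-5.35,0.5,0,0,0,4],[1.67,-5.35,0.5,0,0,0,4],[1.67,-5.35,0.5,0,0,0,4]]]'
python3 -m pendant '[[[0,0,0,0,0,-9.8,4],[0,0,0,0,0,-9.8,4],[0,0,0,0,0,-9.8,4],[0,0,0,0,0,-9.8,4],[0,0,0,0,0,-9.8,4],[0,0,0,0,0,-9.8,4],[0,0,0,0,0,-9.5,4],[0,0,0,0,0,0,4]]]'
python3 - <<'E'
from h import *;from station import *
import cv2
s=read_state();print(s['tool_pos'],np.degrees(s['tcp_rot']),s['finger_gap'],bar(0),bar(.05));b=bar(.03)
legs(s['tool_pos'],s['tcp_rot'],[b+[0,0,.06],b+[0,0,.007]])
c=calibration("wrist");p,d=capture("wrist");cv2.imwrite("pics/w1.png",p[:,:,::-1])
m=d>0;v,u=np.nonzero(m);z=d[m]
X=(c['R'].T@(np.linalg.inv(c['mtx'])@np.stack([u*z,v*z,z])-c['t'][:,None])).T
k=(X[:,2]>.11)&(X[:,2]<.145)&(abs(X[:,0]-b[0])<.05)&(abs(X[:,1]-b[1])<.05)
t=X[k&(X[:,2]>.122)];print(len(t),t.mean(0) if len(t) else 0, t.min(0),t.max(0))
k=(X[:,2]>.09)&(X[:,2]<.106)&(X[:,0]>.4)&(X[:,0]<.55)&(abs(X[:,1]-.235)<.06);h=X[k];print(len(h), cv2.minAreaRect(h[:,:2].astype(np.float32)*1000) if len(h) else 0)
E
```

```text
time_s: 1.3
tool_pos: [0.3809, -0.1479, 0.2606]
tcp_rot: [3.141, -0.001, 0.274]
wrist_force: [0.0, -1.6, -0.3]
finger_gap: 0.0848
grip_force: 0.0
time_s: 2.17
tool_pos: [0.3913, 0.2446, 0.2253]
tcp_rot: [3.142, -0.001, 0.274]
wrist_force: [0.9, -0.1, 0.7]
finger_gap: 0.0399
grip_force: 0.0
time_s: 3.18
tool_pos: [0.3915, 0.2426, 0.2253]
tcp_rot: [-3.142, 0.0, 1.465]
wrist_force: [-0.1, 0.0, 0.1]
finger_gap: 0.0397
grip_force: 0.0
[0.39149126 0.24260406 0.22529014] [-1.79998995e+02  6.53816917e-04  8.39244854e+01] 0.03972439830961144 [0.39038347 0.24271699 0.122     ] [0.39361683 0.24237715 0.12801997]
1 rows of [-0.    0.08  3.97] -> [0.3923 0.2425 0.1856]
1 rows of [0.  0.  5.3] -> [0.3923 0.2425 0.1326]
1684 [0.39262725 0.24485471 0.1274664 ] [0.38309917 0.20838432 0.12221026] [0.40186703 0.27681481 0.13053438]
12028 ((462.0398254394531, 235.15174865722656), (68.8602294921875, 111.5536117553711), 83.98979187011719)
```

View pics/w1.png

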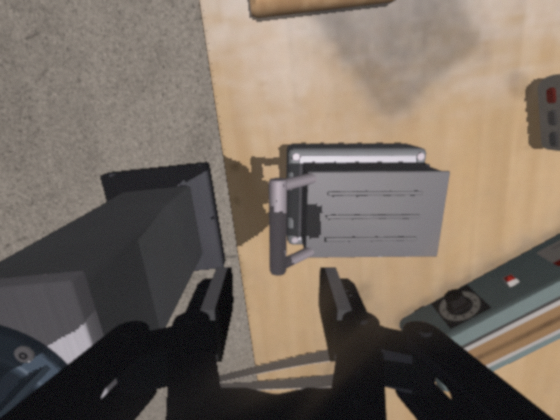

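The wrist view shows the bar at (278, 228), midway between the fingers and square to them. I descend and pinch it.

```bash
python3 -m pendant '[[[0,0,3.1,0,0,0,4],[0,0,3.1,0,0,0,4],[0,0,2.9,0,0,0,4],[0,0,0.2,0,0,0,4],[0,0,0,0,0,0,4],[0,0,0,0,0,0,0.5],[0,0,0,0,0,0,0.5],[0,0,0,0,0,0,0.5],[0,0,0,0,0,0,0.5],[0,0,0,0,0,0,0.5]]]' 30
python3 - <<'E'
from h import *;from station import *
s=read_state();print(s['tool_pos'],s['grip_force'])
R0=R.from_euler('xyz',s['tcp_rot']).inv()
a=np.linspace(.02,1.7,22);P=np.array([bar(x) for x in a]);print((R0.apply(np.diff(P,axis=0))*100).round(2).tolist())
print(a.round(2))
E
```

```text
time_s: 4.47
tool_pos: [0.3922, 0.2428, 0.1327]
tcp_rot: [3.14, -0.001, 1.466]
wrist_force: [5.9, -0.1, -2.0]
finger_gap: 0.0106
grip_force: 29.5
[0.39222086 0.2428117  0.13268863] 29.451799392700195
[[0.0, 0.56, -0.94], [0.0, 0.63, -0.9], [0.0, 0.7, -0.84], [0.0, 0.76, -0.78], [0.0, 0.82, -0.72], [0.0, 0.88, -0.65], [0.0, 0.93, -0.58], [0.0, 0.97, -0.5], [0.0, 1.01, -0.43], [0.0, 1.04, -0.34], [0.0, 1.06, -0.26], [0.0, 1.08, -0.17], [0.0, 1.09, -0.09], [0.0, 1.09, 0.0], [0.0, 1.09, 0.09], [0.0, 1.08, 0.18], [0.0, 1.06, 0.26], [0.0, 1.04, 0.35], [0.0, 1.01, 0.43], [-0.0, 0.97, 0.51], [-0.0, 0.93, 0.58]]
[0.02 0.1  0.18 0.26 0.34 0.42 0.5  0.58 0.66 0.74 0.82 0.9  0.98 1.06
 1.14 1.22 1.3  1.38 1.46 1.54 1.62 1.7 ]
```

```bash
python3 -m pendant '[[[0,0.56,-0.94,0,0,0,0.5],[0,0.63,-0.9,0,0,0,0.5],[0,0.7,-0.84,0,0,0,0.5],[0,0.76,-0.78,0,0,0,0.5],[0,0.82,-0.72,0,0,0,0.5],[0,0.88,-0.65,0,0,0,0.5],[0,0.93,-0.58,0,0,0,0.5],[0,0.97,-0.5,0,0,0,0.5],[0,1.01,-0.43,0,0,0,0.5]]]'
python3 - <<'E'
from h import *;from station import *
s=read_state();print(s['tool_pos']-bar(.74),s['grip_force'])
E
```

```text
time_s: 5.6
tool_pos: [0.4633, 0.2353, 0.1972]
tcp_rot: [-3.14, -0.001, 1.466]
wrist_force: [-7.0, 3.2, 10.5]
finger_gap: 0.0106
grip_force: 31.1
[-0.00038028  0.00031173  0.00914648] 31.079234182834625
```

Tracking well, so I continue to 1.7 rad.

```bash
python3 -m pendant '[[[0,1.04,-0.34,0,0,0,0.5],[0,1.06,-0.26,0,0,0,0.5],[0,1.08,-0.17,0,0,0,0.5],[0,1.09,-0.09,0,0,0,0.5],[0,1.09,0,0,0,0,0.5],[0,1.09,0.09,0,0,0,0.5],[0,1.08,0.18,0,0,0,0.5],[0,1.06,0.26,0,0,0,0.5],[0,1.04,0.35,0,0,0,0.5],[0,1.01,0.43,0,0,0,0.5],[0,0.97,0.51,0,0,0,0.5],[0,0.93,0.58,0,0,0,0.5]]]'
python3 -m pendant '[[[0,0,0,0,0,0,0.5],[0,0,0,0,0,0,0.5]]]'
python3 - <<'E'
from h import *;from station import *
import cv2
s=read_state();print(s['tool_pos']-bar(1.7),s['grip_force'])
p,d=capture("scene");cv2.imwrite("pics/s2.png",cv2.resize(p[180:400,120:400,::-1],None,fx=2,fy=2))
E
```

```text
time_s: 7.1
tool_pos: [0.589, 0.222, 0.1799]
tcp_rot: [3.142, -0.0, 1.466]
wrist_force: [-2.0, 5.3, 1.9]
finger_gap: 0.0107
grip_force: 32.6
time_s: 7.35
tool_pos: [0.5891, 0.2218, 0.1797]
tcp_rot: [3.141, -0.0, 1.466]
wrist_force: [1.7, 5.4, -0.6]
finger_gap: 0.0106
grip_force: 32.6
[ 5.67404102e-04 -6.02621345e-05  6.75162285e-03] 32.63507008552551
```

View pics/s2.png

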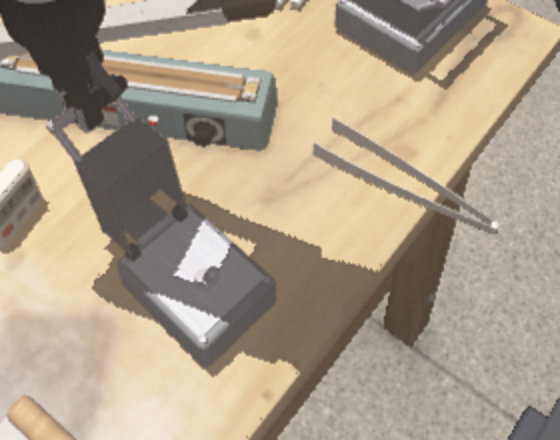

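The guard stands open with the toggle at (208, 272) in the crop, still leaning to the robot side. I release the bar, back off and go to the toggle.

```bash
python3 -m pendant '[[[0,0,0,0,0,0,4],[0,0,0,0,0,0,4],[0,0,0,0,0,0,4],[0,0,-4,0,0,0,4],[0,0,-5,0,0,0,4],[0,0,0,0,0,0,0]]]'
python3 - <<'E'
from h import *;from station import *
s=read_state();print(s['tool_pos']);b=box(-64,0,0)
legs(s['tool_pos'],s['tcp_rot'],[b+[0,0,.265],b+[0,0,.095],box(-24,0,95)])
E
```

```text
time_s: 8.15
tool_pos: [0.5898, 0.2221, 0.2744]
tcp_rot: [3.135, -0.002, 1.466]
wrist_force: [-0.2, -0.1, -0.3]
finger_gap: 0.0233
grip_force: 0.0
[0.58978526 0.22214594 0.27444307]
4 rows of [-0.01 -4.86  0.2 ] -> [0.3964 0.2421 0.265 ]
3 rows of [-0.01 -0.04  5.67] -> [0.3964 0.2421 0.095 ]
1 rows of [0.   4.   0.03] -> [0.4361 0.2379 0.095 ]
```

```bash
python3 -m pendant '[[[0,-4.86,0.1,0,0,0,0],[0,-4.86,0.1,0,0,0,0],[0,-4.86,0.1,0,0,0,0],[0,-4.86,0.1,0,0,0,0],[0,0,0,0,0,0,0],[0,0,0,0,0,0,0]]]'
python3 - <<'E'
from h import *;from station import *
import cv2
c=calibration("wrist");p,d=capture("wrist");cv2.imwrite("pics/w3.png",p[:,:,::-1])
s=read_state();print(s['tool_pos'],s['finger_gap'])
for q in (box(-14,0,59),box(-31,0,87),box(3,0,87),box(52,0,60),bar(1.7)):
    x=c['mtx']@(c['R']@q+c['t']);print((x[:2]/x[2]).round())
b=box(-64,0,0);legs(s['tool_pos'],s['tcp_rot'],[b+[0,0,.095],box(-24,0,95)])
E
```

```text
time_s: 8.9
tool_pos: [0.3954, 0.2422, 0.2661]
tcp_rot: [3.141, 0.0, 1.466]
wrist_force: [1.0, 0.1, 0.3]
finger_gap: 0.0001
grip_force: 0.0
[0.39572964 0.24217276 0.26605597] 0.0002358295998412478
[328. 191.]
[314. 198.]
[352. 198.]
[396. 191.]
[571. 232.]
3 rows of [0.   0.02 5.7 ] -> [0.3964 0.2421 0.095 ]
1 rows of [0. 4. 0.] -> [0.4361 0.2379 0.095 ]
```

View pics/w3.png

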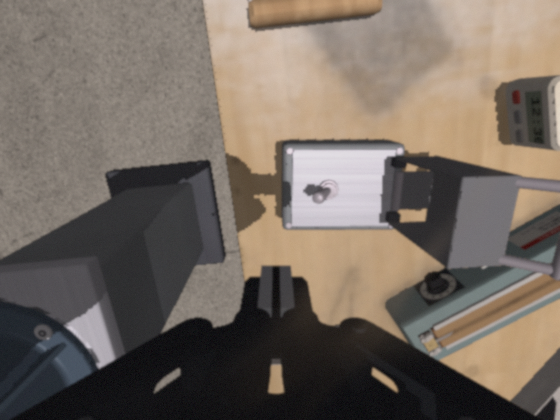

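The wrist view shows the toggle tip at (319, 198), within a few mm of where I expected it, and a clear deck. I descend and push it towards +x.

```bash
python3 -m pendant '[[[0,0,5.7,0,0,0,0],[0,0,5.7,0,0,0,0],[0,0,4.7,0,0,0,0],[0,0,1,0,0,0,0],[0,0,0,0,0,0,0]]]' && python3 -m pendant '[[[0,0.8,0,0,0,0,0],[0,0.8,0,0,0,0,0],[0,0.8,0,0,0,0,0],[0,0.7,0,0,0,0,0],[0,0.5,0,0,0,0,0],[0,0.3,0,0,0,0,0]]]'
```

```text
time_s: 9.57
tool_pos: [0.3958, 0.2423, 0.0956]
tcp_rot: [-3.141, 0.0, 1.465]
wrist_force: [-0.1, 0.5, 1.1]
finger_gap: -0.0001
grip_force: 0.0
time_s: 10.32
tool_pos: [0.4342, 0.2381, 0.0953]
tcp_rot: [-3.142, 0.0, 1.466]
wrist_force: [-0.8, 0.6, 2.0]
finger_gap: 0.0002
grip_force: 0.5
```

Near the stop, so I creep forward until the force shows it.

```bash
for i in 1 2 3; do python3 -m pendant '[[[0,0.15,0,0,0,0,0],[0,0,0,0,0,0,0]]]' | egrep 'tool_pos|wrist'; done
```

```text
tool_pos: [0.4354, 0.238, 0.0952]
wrist_force: [0.3, -0.2, -0.1]
tool_pos: [0.4369, 0.2378, 0.0952]
wrist_force: [1.0, -0.1, -0.3]
tool_pos: [0.4384, 0.2377, 0.0953]
wrist_force: [-0.6, -0.6, -0.0]
```

```bash
python3 -m pendant '[[[0,0.2,0,0,0,0,0],[0,0,0,0,0,0,0]]]' | egrep 'tool_pos|wrist';python3 -m pendant '[[[0,0.2,0,0,0,0,0],[0,0,0,0,0,0,0]]]' | egrep 'tool_pos|wrist'; python3 - <<'E'
from station import *
import cv2
p,d=capture("scene");cv2.imwrite("pics/s4.png",cv2.resize(p[270:380,160:300,::-1],None,fx=4,fy=4))
E
```

```text
tool_pos: [0.4405, 0.2375, 0.0953]
wrist_force: [0.0, 0.7, 0.0]
tool_pos: [0.4421, 0.2372, 0.0952]
wrist_force: [-3.0, 0.9, 0.7]
```

View pics/s4.png

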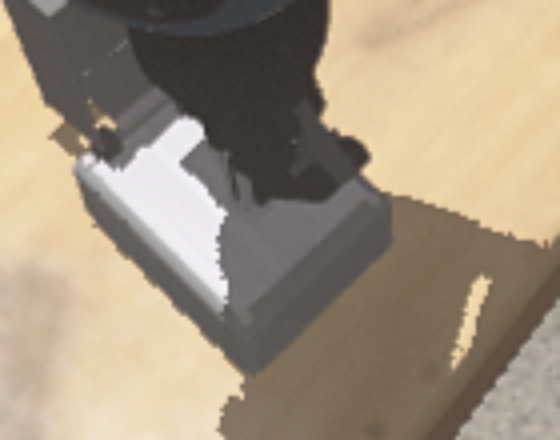

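The fingers are behind the toggle (about (240, 190)) and the force is starting to rise, so one more nudge.

```bash
for i in 1 2; do python3 -m pendant '[[[0,0.1,0,0,0,0,0],[0,0,0,0,0,0,0]]]' | egrep 'tool_pos|wrist'; done
```

```text
tool_pos: [0.4425, 0.2372, 0.0951]
wrist_force: [-6.0, 2.7, 1.8]
tool_pos: [0.4428, 0.2371, 0.095]
wrist_force: [-11.4, 2.9, 5.9]
```

Firm stop reached. I back off, rise, and check with the wrist camera.

```bash
python3 -m pendant '[[[0,-1.5,0,0,0,0,0],[0,-3,0,0,0,0,0],[0,0,-5.7,0,0,0,0],[0,0,-5.7,0,0,0,0],[0,0,-5.7,0,0,0,0],[0,0,0,0,0,0,0]]]'
python3 - <<'E'
from h import *;from station import *
import cv2
c=calibration("wrist");p,d=capture("wrist");cv2.imwrite("pics/w5.png",p[:,:,::-1])
s=read_state()
for q in (box(-14,0,59),box(-31,0,87),box(3,0,87),bar(1.7)):
    x=c['mtx']@(c['R']@q+c['t']);print((x[:2]/x[2]).round())
b=bar(1.7);legs(s['tool_pos'],s['tcp_rot'],[b+[0,0,.0925],b+[0,0,.007]])
E
```

```text
time_s: 12.88
tool_pos: [0.4008, 0.2425, 0.2704]
tcp_rot: [3.134, -0.004, 1.466]
wrist_force: [0.2, -0.2, -1.0]
finger_gap: 0.0002
grip_force: 0.0
[320. 192.]
[306. 199.]
[343. 199.]
[555. 231.]
4 rows of [-0.01  4.74  0.08] -> [0.5885 0.2219 0.2655]
2 rows of [-0.01 -0.02  4.27] -> [0.5885 0.2219 0.18  ]
```

View pics/w5.png

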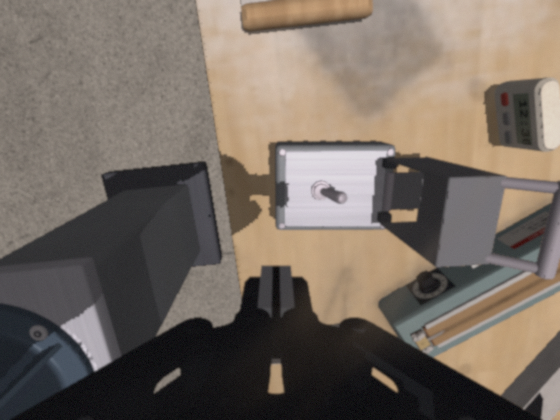

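The toggle tip is now at (341, 197), over towards the hinge, where the fully-on position projects. I re-grasp the bar.

```bash
python3 -m pendant '[[[0,4.74,0,0,0,0,4],[0,4.74,0,0,0,0,4],[0,4.74,0,0,0,0,4],[0,4.74,0,0,0,0,4],[0,0,0,0,0,0,4],[0,0,4.3,0,0,0,4],[0,0,4.3,0,0,0,4],[0,0,0.4,0,0,0,4],[0,0,0,0,0,0,4]]]'
python3 -m pendant '[[[0,0,0,0,0,0,0.5],[0,0,0,0,0,0,0.5],[0,0,0,0,0,0,0.5],[0,0,0,0,0,0,0.5],[0,0,0,0,0,0,0.5]]]' 30
```

```text
time_s: 14.05
tool_pos: [0.589, 0.2219, 0.1769]
tcp_rot: [3.137, -0.001, 1.466]
wrist_force: [6.3, -2.3, 8.7]
finger_gap: 0.0399
grip_force: 4.6
time_s: 14.68
tool_pos: [0.5881, 0.2221, 0.1764]
tcp_rot: [3.141, -0.0, 1.466]
wrist_force: [4.6, 0.4, 5.3]
finger_gap: 0.0108
grip_force: 29.3
```

Slightly deep and touching something, so I re-pinch 4 mm higher.

```bash
python3 -m pendant '[[[0,0,0,0,0,0,2.5],[0,0,0,0,0,0,2.5],[0,0,-0.4,0,0,0,2.5],[0,0,0,0,0,0,2.5],[0,0,0,0,0,0,0.5],[0,0,0,0,0,0,0.5],[0,0,0,0,0,0,0.5],[0,0,0,0,0,0,0.5]]]' 30
python3 -m pendant '[[[0,-0.93,-0.58,0,0,0,0.5],[0,-0.97,-0.51,0,0,0,0.5],[0,-1.01,-0.43,0,0,0,0.5],[0,-1.04,-0.35,0,0,0,0.5]]]'
```

```text
time_s: 15.68
tool_pos: [0.5882, 0.2219, 0.1804]
tcp_rot: [3.141, -0.0, 1.466]
wrist_force: [-0.2, 0.6, 2.3]
finger_gap: 0.0113
grip_force: 29.2
time_s: 16.18
tool_pos: [0.5485, 0.226, 0.1999]
tcp_rot: [3.14, -0.0, 1.466]
wrist_force: [5.5, -1.5, 5.3]
finger_gap: 0.011
grip_force: 29.4
```

```bash
python3 -m pendant '[[[0,-1.06,-0.26,0,0,0,0.5],[0,-1.08,-0.18,0,0,0,0.5],[0,-1.09,-0.09,0,0,0,0.5],[0,-1.09,0,0,0,0,0.5],[0,-1.09,0.09,0,0,0,0.5],[0,-1.08,0.17,0,0,0,0.5],[0,-1.06,0.26,0,0,0,0.5],[0,-1.04,0.34,0,0,0,0.5],[0,-1.01,0.43,0,0,0,0.5],[0,-0.97,0.5,0,0,0,0.5],[0,-0.93,0.58,0,0,0,0.5],[0,-0.88,0.65,0,0,0,0.5]]]'
python3 -m pendant '[[[0,-0.82,0.72,0,0,0,0.5],[0,-0.76,0.78,0,0,0,0.5],[0,-0.7,0.84,0,0,0,0.5],[0,-0.63,0.9,0,0,0,0.5],[0,-0.56,0.94,0,0,0,0.5],[0,0,0,0,0,0,0.5]]]'
python3 - <<'E'
from h import *;from station import *
s=read_state();print(s['tool_pos']-bar(0.02))
E
```

```text
time_s: 17.68
tool_pos: [0.425, 0.2391, 0.1736]
tcp_rot: [-3.141, 0.0, 1.466]
wrist_force: [5.7, -1.1, -0.7]
finger_gap: 0.011
grip_force: 29.1
time_s: 18.42
tool_pos: [0.3916, 0.2428, 0.1321]
tcp_rot: [3.14, -0.001, 1.466]
wrist_force: [5.0, -0.6, 0.4]
finger_gap: 0.0109
grip_force: 29.9
[-1.92717566e-06  2.36117215e-04  7.67313508e-03]
```

```bash
python3 -m pendant '[[[0,-0.05,0.15,0,0,0,0.5],[0,0,0,0,0,0,4],[0,0,0,0,0,0,4],[0,0,0,0,0,0,4],[0,0,-3,0,0,0,4],[0,0,-6,0,0,0,4],[0,0,-6,0,0,0,4],[0,0,0,0,0,0,4],[0,0,0,0,0,0,4]]]'
python3 - <<'E'
from station import *
import cv2
p,d=capture("scene");cv2.imwrite("pics/s6.png",cv2.resize(p[120:400,120:420,::-1],None,fx=2,fy=2))
E
```

```text
time_s: 19.55
tool_pos: [0.3903, 0.2425, 0.2801]
tcp_rot: [-3.141, 0.001, 1.466]
wrist_force: [-0.4, -0.1, -0.8]
finger_gap: 0.0403
grip_force: 0.0
```

View pics/s6.png

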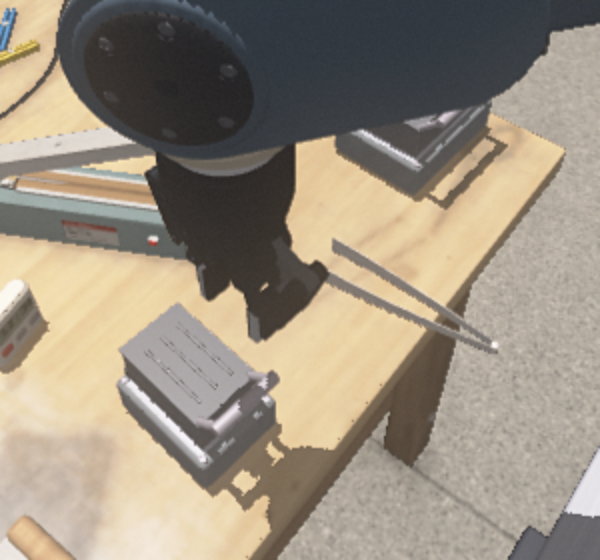

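The narrow guard is shut at about (200, 375), the gripper is clear of it, and the wide box is untouched.

```bash
python3 -c "
from station import *
print(hand_in())"
```

```text
the job is handed in; nothing more can be done
None
```

The job is handed in at about 20 s of the 61 s: the narrow guard was lifted to about 1.7 rad, its toggle pushed to the stop on the hinge side and the guard shut again, with the wide guard not touched; the judge's verdict was not shown.

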